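# Load the sloping hold-down jig

## Task

Load the sloping jig: first lay the small orange-brown packing block flat on the sloping bed, then lay the larger grey-brown workpiece flat on top of it, and then swing the hold-down bar by its red knob right across over them as far as it goes. Both blocks should lie lengthwise straight up the slope, between the two cheeks, with their lower ends down against the ledge at the foot of the bed. Leave the glue bottle, the spring clamp and the screwdriver where they are.

Things in the scene. Friction and masses are not known exactly. Their poses are not given: they have to be found in the camera images.
- packer: Packing block: small orange-brown wooden block, 30 (its x) x 90 (its y) x 18 (its z) mm, 30 g. Origin at the centre of its underside, z up. It lies loose on the bench to one side of the jig.
- workpiece: Workpiece: larger grey-brown wooden block, 39 (its x) x 150 (its y) x 38 (its z) mm, about 0.1 kg. Origin at the centre of its underside, z up. It lies loose on the bench on the other side of the jig.
- bed: Sloping plywood bed of a jig fixed on the bench (place and yaw vary), rising away from the robot at 25 degrees. Origin: on the bed surface, mid foot, at the ledge's inner face, 42 mm above the bench; x up the slope, y to its left, z square out of it. Surface x 0 to 236, y -105 to 105 mm. Seated origins (x, y, z mm): packing block 45, 0, 0; workpiece 75, 0, 18.
- ledge (a point): Middle of the top of the dark ledge across the foot of the bed. In the bed's axes the ledge spans x -20 to 0, y -75 to 75 mm and is 42 mm high along z. From it two dark cheeks run up the slope, x 0 to 26 mm, 54 mm clear between them (y -27 to 27), each 12 mm thick and 38 mm high; above the cheeks the bed is open at both sides.
- pivot (a point): On the bar's pivot axis (parallel to the bed's z), at the bed surface: bed x = 115, y = 85 mm. A steel post of 9 mm radius carries the bar there; the nut's top is 77 mm above the bed.
- hold_down (a joint): Angle of the aluminium hold-down bar, rad. 0: closed, at its stop, pointing along the bed's -y across the blocks; 1.57: pointing straight up the slope (bed +x); 2.0: open stop. It starts open and stays where it is left (about 1 N at the knob moves it). Bar 22 mm wide, 12 thick, reaching 111 mm from the pivot; underside 61 mm above the bed, 5 mm over the stacked blocks.
- knob (a point): Middle of the red knob near the bar's free end: a round pin parallel to the bed's z, 16 mm in diameter, 36 mm long, standing on the bar's upper face 95 mm from the pivot axis; this point is 91 mm above the bed surface, the knob's top 109 mm, its foot 73 mm.
- glue: White glue bottle with an orange nozzle, 45 x 68 x 209 mm, standing to the left behind the jig; origin at the centre of its underside. Not to be disturbed.
- clamp: Black spring clamp, 110 x 163 x 27 mm, lying on the bench to the right behind the jig; origin at the centre of its underside. Not to be disturbed.
- driver: Screwdriver with a red handle, 31 x 208 x 30 mm, lying along the bench's front edge; origin at the centre of its underside. Not to be disturbed.

How it is judged:
On the way, in this order (a step that is already met when the one before it is completed fails the run):
1. the packing block lies released on the bed, lengthwise up the slope and down against the ledge (x of packer in the frame of bed between 0.035 and 0.057 m and y of packer in the frame of bed between -0.016 and 0.016 m and z of packer in the frame of bed between -0.005 and 0.006 m and angle between the y axis of packer and the x axis of bed, either way round below 0.15 rad and angle between the z axis of packer and the z axis of bed, either way round below 0.1 rad and contact force between the fingers and packer below 0.3 N), for 0.2 s.
2. the workpiece lies released on top of the packing block, lengthwise up the slope and down against the ledge (all of step 1 and x of workpiece in the frame of bed between 0.065 and 0.087 m and y of workpiece in the frame of bed between -0.014 and 0.014 m and z of workpiece in the frame of bed between 0.012 and 0.025 m and angle between the y axis of workpiece and the x axis of bed, either way round below 0.15 rad and angle between the z axis of workpiece and the z axis of bed, either way round below 0.1 rad and contact force between the fingers and workpiece below 0.3 N), for 0.2 s.
3. the hold-down bar is swung across over the blocks (all of step 2 and value of joint hold_down below 0.15 rad), for 0.2 s.
At the end, for the whole second after the job is handed in: Packing block flat on the bed, workpiece flat on top (0.1 rad, 6 mm), both lengthwise up the slope (0.15 rad), between the cheeks (14 mm off centre), lower ends within 12 mm of the ledge, released and at rest; bar closed over them (under 0.15 rad) (all of step 3 and linear speed of each of packer, workpiece below 0.02 m/s); the robot touches nothing.
It fails at once if the glue bottle is shifted by more than 30 mm (distance of glue from where it was at the start of the episode above 0.03 m).
It fails at once if the spring clamp is shifted by more than 30 mm (distance of clamp from where it was at the start of the episode above 0.03 m).
It fails at once if the screwdriver is shifted by more than 30 mm (distance of driver from where it was at the start of the episode above 0.03 m).
It also fails if it takes over 72 s, if anything falls off the work surface, if the arm or the gripper's body presses on something with over 40 N, if the wrist force passes 120 N, or if a joint passes its speed limit or range.

## Robot

A 7-joint arm with a two-finger parallel gripper is mounted at the origin on a cart in front of the work surface, level with it; the furniture and walls round the work are solid. World frame = base frame: x ahead of the robot, y to its left, z up, the work surface at z = 0. Lengths are in m, angles in rad, forces in N, time in s.
With the tool pointing down it reaches from about 0.425 to 0.875 m from the base axis. Payload 4.7 kg.
Tool frame: the origin (TCP) lies at the very end of the fingers, on their centre line; the grasp point (between the pads) lies 19 mm behind it; z points along the fingers, y is the line along which they close (so a half turn about z gives the same grasp; the last joint's range is limited). The gripper opens to 85 mm and grips with 20 to 120 N. Pads are 22 mm wide; open, the fingers measure 114 mm over their backs; the gripper's body (76 mm by 85 mm) begins 54 mm behind the grasp point. The pads swing forward as they close: fully open they stand 13 mm farther back than shut.
Start: joints at [1.343, 0.321, -0.07, 1.45, 0.023, 1.371, -0.057], TCP at [0.156, -0.631, 0.231] pointing down, gripper open.
Joint ranges: [-2.86, 2.86], [-0.3, 2.09], [-1.38, 1.24], [0.06, 2.45], [-1.56, 4.7], [0.09, 2.05], [-2.69, 2.69]. Speed limits (rad/s): [2.57, 2.57, 3.14, 3.14, 3.14, 3.14, 3.14].

## Interface

Orientations are given as a unit quaternion [x, y, z, w].
In Python, from plant import r, viewer, finder gives the robot as it stands.
- The arm moves only by the tool servo_tool, never from a script. Its argument "plan" is a list of rows, each a list of 3 entries, a list of its own where there are three numbers: the shift along the tool's x, y, z in cm, then the turn, a rotation vector about the tool's x, y, z in degrees, then the finger opening in cm, from 0 to 8.54. In form: [[[tx, ty, tz], [ax, ay, az], gripper], ...]. A call has 1 to 20 rows; each row is the pose to reach, as a shift and turn from the pose commanded when the call began, along the tool's axes at that moment; what a row does not reach only later rows make up. A row lasts 1/10 s, in which the tool goes at most 50 mm and 8.59 degrees, less where a joint would pass 70% of its speed; a pose out of reach is approached as far as the arm can. A call with a gripper value outside its range is refused whole. The fingers move at their own pace and stop on an object; the grip force is fixed at half the most. Time passes only in rows, so rows that repeat a pose let the fingers close. It gives the time, the measured TCP pose, the force, the opening and the grip force at its end, in the units of the state.
- r.get_obs(): the state, without advancing time (a new reading comes with each control period).
- viewer.grab_frame(name): name is "side" or "top" or "wrist"; returns the picture (420x560x3 uint8, blue, green, red); there is no depth.
- viewer.camera_info(name): a dict with "mtx" (3x3 intrinsics, pixels), "R" (3x3) and "t" (3): a world point X has camera coordinates R X + t; the wrist camera has in their place "hand_eye" (4x4, takes a point from camera to tool coordinates, whose origin is the TCP and whose axes are the flange's). Camera axes: x right, y down, z forward; pixel columns grow to the right and rows downward; lengths in m; the calibration is good to about 2 mm. A picture is of the moment at which its call begins: read the wrist's pose just before it. camera_info takes no time and is no camera call.
- r.job_done(): hands the job in; it is judged then, once.
Trained networks look in the newest picture that a camera, given by its name, has taken for a name from the list of things; names that differ only in an ending like _2 or _b are one class to them, and where a whole thing is asked for, a point or a joint stands for the part that bears it (a point fixed in the world has none). Each returns a list of dicts, best first, with "confidence" (0 to 1); they miss things now and then, are a little off and sometimes report something else, mostly with a low value. They report only what shows in the picture. A call takes as long as a camera call.
- finder.masks_of(camera, thing): "mask" (420x560 bool, what is visible of it) and "bbox" ([left, top, width, height] in pixels, round what is visible of it).
- finder.mark_of(camera, thing): "point" ([column, row] in pixels: a listed point, or the origin of a listed thing).
The state is a dict: "clock": time; "q": joint angles; "dq": joint speeds; "effort": joint torques, N m; "eef_pos": TCP position; "tcp_rot": TCP orientation; "ft_force": force on the tool from outside, world axes, zero at the start; "torque": the same for the moment, N m; "opening": finger opening in m; "gripper_force": force on a finger pad.
Only numpy, scipy, OpenCV 4.12 (cv2) and the standard library are available. Lean on these libraries where they do the work, as an engineer would, in place of code of your own. Each camera call takes 0.05 s, during which the arm holds its last target. There are 200 camera calls.

## Working session

There is one attempt and no reset: what is moved stays moved. The work goes in short steps, Python scripts to look and compute and a tool call to move; the robot and the scene stay as the last step left them, time stands still between calls to the robot, and variables do not carry over. Pictures are saved under pics/ and viewed, at most 10 in all, crops included, and the job is handed in when it is done.

Besides the shell and the picture viewer there is one more tool, called after "Request:" as name(argument=value, ...), one argument or row to a line, values as JSON. servo_tool: Moves the arm, as the interface text tells. Its arguments: {"type":"object","properties":{"plan":{"type":"array","items":{"type":"array"}}},"required":["plan"]}

```bash
ls; mkdir -p pics; cat > h.py <<'E'
import numpy as np, cv2
from scipy.spatial.transform import Rotation as Ro
from plant import r, viewer, finder
def cam(n):
    i=viewer.camera_info(n)
    if 'hand_eye' in i:
        o=r.get_obs(); T=np.eye(4); T[:3,:3]=Ro.from_quat(o['tcp_rot']).as_matrix(); T[:3,3]=o['eef_pos']
        M=np.linalg.inv(T@np.array(i['hand_eye'])); return np.array(i['mtx']),M[:3,:3],M[:3,3]
    return np.array(i['mtx']),np.array(i['R']),np.array(i['t']).ravel()
def ray(c,p):
    K,R,t=c; d=R.T@np.linalg.inv(K)@np.array([p[0],p[1],1.]); return -R.T@t,d/np.linalg.norm(d)
def onz(c,p,z):
    o,d=ray(c,p); return o+d*(z-o[2])/d[2]
def proj(c,X):
    K,R,t=c; x=(R@np.atleast_2d(X).T).T+t; u=(K@x.T).T; return u[:,:2]/u[:,2:]
E
python3 - <<'E'
from h import *
o=r.get_obs(); print(o)
ims=[]
for n in ['side','top']:
    im=viewer.grab_frame(n); cv2.imwrite(f'pics/{n}0.png',im); c=cam(n)
    print(n,'campos',-c[1].T@c[2])
    for th in ['packer','workpiece','bed','ledge','pivot','knob','glue','clamp','driver']:
        m=finder.mark_of(n,th)
        print(th,[(np.round(x['point'],1),round(x['confidence'],2)) for x in m[:2]])
        if th in('packer','workpiece'):
            k=finder.masks_of(n,th)
            if k:
                mm=k[0]['mask'].astype(np.uint8); cs=max(cv2.findContours(mm,0,2)[0],key=cv2.contourArea)
                print('  rect',cv2.minAreaRect(cs),k[0]['confidence'])
print(r.get_obs()['clock'])
E
```

```text
pics
{'clock': 0.0, 'q': array([ 1.34311821,  0.32183196, -0.07006913,  1.45168281,  0.02257836,
        1.37080099, -0.05690214]), 'dq': array([ 0.00029044, -0.00083923, -0.00068008, -0.00104798, -0.00199535,
       -0.00109971,  0.00011072]), 'effort': array([ 7.92287829e-04, -4.93587399e+01, -3.82391447e-01, -3.14336371e+01,
        1.26862689e-02,  1.15919547e-02,  1.41667832e-05]), 'eef_pos': array([ 0.15544892, -0.63057858,  0.23021364]), 'tcp_rot': array([ 9.92700776e-01,  1.20599470e-01, -1.57760162e-04, -9.55359669e-04]), 'ft_force': array([-0.07250308,  0.4498675 , -0.12805242]), 'torque': array([-0.0249243 ,  0.06840618,  0.00806208]), 'gripper_force': 0.0, 'opening': 0.08542877530730675}
side campos [-0.02199839  1.02681807  0.68658148]
packer [(array([337.5, 203.4]), 0.45)]
  rect ((337.03076171875, 202.2538604736328), (26.171329498291016, 7.442083835601807), 7.125016689300537) 0.68
workpiece [(array([233.4, 320.7]), 0.9)]
  rect ((235.6855010986328, 313.61126708984375), (67.11177062988281, 24.633628845214844), 25.51386833190918) 0.6
bed [(array([301.9, 240. ]), 0.8)]
le
[... 328 characters left out ...]
]
packer [(array([412.2, 229.6]), 0.94)]
  rect ((412.2308044433594, 228.65383911132812), (33.535858154296875, 13.139781951904297), 78.69007110595703) 0.82
workpiece [(array([157.3, 243.5]), 0.72), (array([283.2, 251. ]), 0.72)]
  rect ((155.81539916992188, 241.9769287109375), (17.4888973236084, 55.319488525390625), 7.125016689300537) 0.78
bed [(array([284.5, 240.3]), 0.67)]
ledge [(array([282.9, 251.4]), 0.72)]
pivot [(array([256.7, 194.4]), 0.9)]
knob [(array([240.5, 171.4]), 0.66)]
glue [(array([166.9, 168.2]), 0.88), (array([397.7, 165.3]), 0.23)]
clamp [(array([399. , 164.3]), 0.92), (array([413.2, 228.5]), 0.38)]
driver [(array([345.2, 279.7]), 0.84), (array([163.8, 168.8]), 0.38)]
1.2
```

```bash
python3 - <<'E'
from h import *
t=cam('top'); s=cam('side')
for n,pt,ps,z in [('packer',(412.2,229.2),(337.3,203.2),0),('work',(157.3,243.5),(233.4,320.7),0),('bed',(284.5,240.3),(301.9,240),.042),('ledge',(282.9,251.4),(309.1,230),.0757),('glue',(166.9,168.2),(167.3,290.2),0),('clamp',(399,164.3),(284.8,195.6),0),('driver',(345.2,279.7),(355.9,234.3),0)]:
    print(n,onz(t,pt,z).round(4),onz(s,ps,z).round(4))
def tri(a,b):
    o1,d1=ray(t,a);o2,d2=ray(s,b)
    A=np.stack([d1,-d2],1);k=np.linalg.lstsq(A,o2-o1,rcond=None)[0];p,q=o1+k[0]*d1,o2+k[1]*d2
    return (p+q)/2,np.linalg.norm(p-q)
piv=tri((256.7,194.4),(255.2,226.1));kn=tri((240.5,171.4),(236.5,187.6));le=tri((282.9,251.4),(309.1,230))
print(piv,kn,le)
# block axes in top picture
for n,c0,L,ang,z in [('packer',(412.2,228.65),33,78.69,.018),('work',(155.8,242),55,7.1+90,.038)]:
    d=np.array([np.cos(np.radians(ang)),np.sin(np.radians(ang))])*L/2
    a,b=onz(t,np.array(c0)+d,z),onz(t,np.array(c0)-d,z); print(n,(a+b)/2,np.degrees(np.arctan2(*(b-a)[1::-1])))
a=cv2.imread('pics/top0.png')[130:310,110:460]
cv2.imwrite('pics/a.png',cv2.resize(a,None,fx=2.2,fy=2.2,interpolation=cv2.INTER_CUBIC))
E
```

```text
packer [ 0.5099 -0.3584  0.    ] [ 0.511  -0.3672  0.    ]
work [0.4724 0.3498 0.    ] [0.4746 0.3523 0.    ]
bed [ 0.4761 -0.0029  0.042 ] [0.4715 0.0028 0.042 ]
ledge [0.444  0.0017 0.0757] [ 0.4533 -0.0053  0.0757]
glue [0.6872 0.3307 0.    ] [0.6902 0.3354 0.    ]
clamp [ 0.6957 -0.3301  0.    ] [ 0.7099 -0.3353  0.    ]
driver [ 0.3716 -0.1687  0.    ] [ 0.3705 -0.1786 -0.    ]
(array([0.59068197, 0.06890089, 0.08816938]), np.float64(0.004617560247859669)) (array([0.62377323, 0.10216208, 0.21242584]), np.float64(0.000832423503435314)) (array([0.44630173, 0.00290983, 0.08105372]), np.float64(0.005853133779037504))
packer [ 0.50951596 -0.35332161  0.018     ] 8.489907843573507
work [0.47372043 0.34391697 0.038     ] -4.889835541006169
```

View pics/a.png

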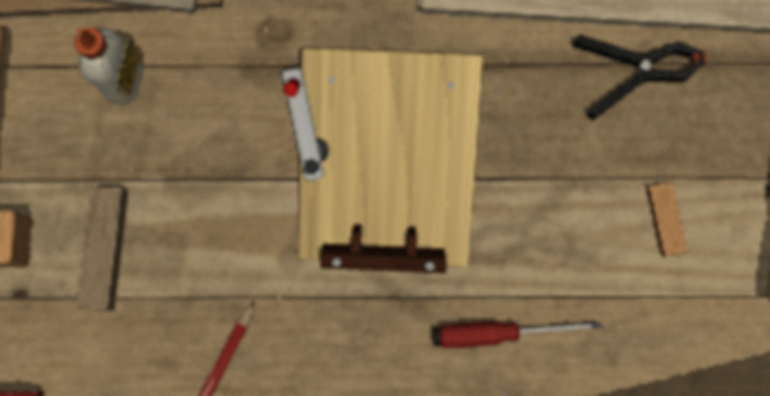

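```bash
cat >> h.py <<'E'
def to(p,R=None):
    "shift (cm) and turn (deg) in tool axes to reach world p,R(matrix)"
    o=r.get_obs(); C=Ro.from_quat(o['tcp_rot']); sh=C.inv().apply(np.array(p)-o['eef_pos'])*100
    tu=(C.inv()*Ro.from_matrix(R)).as_rotvec(degrees=True) if R is not None else np.zeros(3)
    print('shift',sh.round(2),'turn',tu.round(2),'at',o['eef_pos'].round(4),'t',round(o['clock'],2))
def tool(yaw,tilt=0):
    "tool x along bed-x like axis at yaw deg, tilt up deg; z into surface"
    B=Ro.from_euler('ZY',[yaw,-tilt],degrees=True).as_matrix()
    return B@np.diag([1,-1,-1])
E
python3 - <<'E'
from h import *
print(viewer.camera_info('wrist'))
to((0.51,-.357,.2),tool(8.5))
E
```

```text
{'mtx': array([[356.98071726,   0.        , 280.25035838],
       [  0.        , 356.98071726, 205.94661057],
       [  0.        ,   0.        ,   1.        ]]), 'hand_eye': array([[-7.06892491e-05, -9.60356712e-01, -2.78774067e-01,
         7.11178270e-02],
       [ 9.99999873e-01, -2.06786942e-04,  4.58794423e-04,
        -4.03297029e-04],
       [-4.98253141e-04, -2.78774000e-01,  9.60356605e-01,
        -1.42661929e-01],
       [ 0.00000000e+00,  0.00000000e+00,  0.00000000e+00,
         1.00000000e+00]])}
shift [ 40.97 -18.13   3.13] turn [0.01 0.   5.35] at [ 0.1556 -0.6311  0.2314] t 1.2
```

Request:
servo_tool(
  plan=[
    [[4.6,-2,0.3],[0,0,0],5.5],
    [[9.2,-4,0.7],[0,0,1],5.5],
    [[13.7,-6,1],[0,0,2],5.5],
    [[18.3,-8,1.4],[0,0,3],5.5],
    [[22.8,-10,1.7],[0,0,4],5.5],
    [[27.4,-12,2.1],[0,0,5],5.5],
    [[32,-14.2,2.4],[0,0,5.3],5.5],
    [[36.5,-16.2,2.8],[0,0,5.3],5.5],
    [[41,-18.1,3.1],[0,0,5.3],5.5],
    [[41,-18.1,3.1],[0,0,5.3],5.5],
    [[41,-18.1,3.1],[0,0,5.3],5.5],
    [[41,-18.1,3.1],[0,0,5.3],5.5],
  ],
)

```text
clock: 2.4
eef_pos: [0.5093, -0.3585, 0.2002]
tcp_rot: [0.997, 0.074, -0.001, 0.0]
ft_force: [0.3, -0.6, 0.8]
opening: 0.0554
gripper_force: 0.0
```

```bash
cat >> h.py <<'E'
def block(name,h,fn=None):
    c=cam('wrist'); im=viewer.grab_frame('wrist'); k=finder.masks_of('wrist',name); m=finder.mark_of('wrist',name)
    if fn: cv2.imwrite(fn,im)
    if m: print('mark',[(onz(c,x['point'],0).round(4),round(x['confidence'],2)) for x in m[:2]])
    if not k: print('no mask'); return
    mm=k[0]['mask'].astype(np.uint8); cs=max(cv2.findContours(mm,0,2)[0],key=cv2.contourArea)
    P=np.array([onz(c,p[0],h)[:2] for p in cs.astype(float)]).astype(np.float32)
    R=cv2.minAreaRect(P*1000); print('rect mm (top plane)',R,k[0]['confidence'])
    bx=cv2.boxPoints(R); print(bx.round(0).tolist())
E
python3 - <<'E'
from h import *
print(r.get_obs()['eef_pos'],r.get_obs()['dq'].round(3))
block('packer',.018,'pics/w1.png')
E
```

```text
[ 0.50925546 -0.35854526  0.20022081] [ 0.018 -0.007  0.014  0.003 -0.004  0.001 -0.003]
mark [(array([ 0.506 , -0.3551,  0.    ]), 0.72)]
rect mm (top plane) ((510.1688537597656, -356.90093994140625), (90.79497528076172, 30.02082633972168), 10.151527404785156) 0.86
[[463.0, -350.0], [468.0, -380.0], [558.0, -364.0], [552.0, -334.0]]
```

View pics/w1.png

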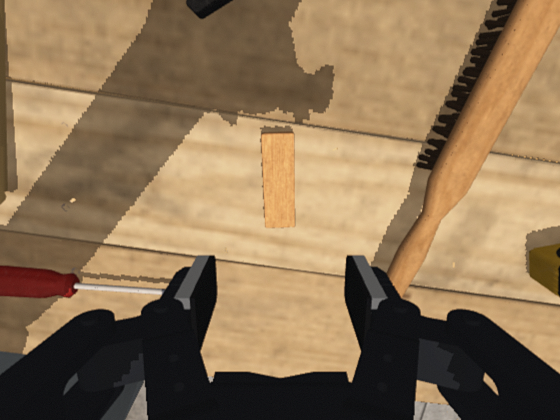

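```bash
python3 - <<'E'
from h import *
to((0.5102,-.357,.003),tool(10.1))
c=cam('wrist'); print(onz(c,(415,245),0),onz(c,(395,285),0),onz(c,(165,290),0))
E
```

```text
shift [ 0.16 -0.19 19.74] turn [ 0.04  0.03 -1.73] at [ 0.509  -0.3589  0.2004] t 2.55
[ 0.45932362 -0.50697307  0.        ] [ 0.41137099 -0.49729087  0.        ] [ 0.36972783 -0.25420302  0.        ]
```

Request:
servo_tool(
  plan=[
    [[0.1,-0.1,5],[0,0,-1],5],
    [[0.2,-0.2,10],[0,0,-1.7],5],
    [[0.2,-0.2,14.5],[0,0,-1.7],5],
    [[0.2,-0.2,17],[0,0,-1.7],5],
    [[0.2,-0.2,18.5],[0,0,-1.7],5],
    [[0.2,-0.2,19.4],[0,0,-1.7],5],
    [[0.2,-0.2,19.7],[0,0,-1.7],5],
    [[0.2,-0.2,19.7],[0,0,-1.7],5],
    [[0.2,-0.2,19.7],[0,0,-1.7],2],
    [[0.2,-0.2,19.7],[0,0,-1.7],2],
    [[0.2,-0.2,19.7],[0,0,-1.7],2],
    [[0.2,-0.2,19.7],[0,0,-1.7],2],
    [[0.2,-0.2,19.7],[0,0,-1.7],2],
  ],
)

```text
clock: 3.85
eef_pos: [0.5133, -0.3557, 0.0052]
tcp_rot: [0.996, 0.089, 0.001, 0.001]
ft_force: [-0.5, 0.6, 6.0]
opening: 0.0284
gripper_force: 61.8
```

```bash
python3 - <<'E'
from h import *
print(r.get_obs()['opening'],r.get_obs()['eef_pos'],r.get_obs()['ft_force'])
to((0.46,0,.30),tool(-3))
E
```

```text
0.028435800157542695 [ 0.513255   -0.35574677  0.00517843] [-0.50776175  0.55918399  5.9693215 ]
shift [  1.15 -35.88 -29.57] turn [ 0.13 -0.13 13.26] at [ 0.5133 -0.3557  0.0052] t 3.85
```

Request:
servo_tool(
  plan=[
    [[0,0,-3],[0,0,0],2],
    [[0,0,-8],[0,0,0],2],
    [[0,-1,-13],[0,0,0],2],
    [[0,-4,-17],[0,0,2],2],
    [[0.3,-8,-20],[0,0,4],2],
    [[0.5,-12,-23],[0,0,6],2],
    [[0.7,-16,-26],[0,0,8],2],
    [[0.9,-20,-29],[0,0,10],2],
    [[1,-25,-29.6],[0,0,12],2],
    [[1.1,-30,-29.6],[0,0,13.2],2],
    [[1.1,-35,-29.6],[0,0,13.2],2],
    [[1.1,-35.9,-29.6],[0,0,13.2],2],
    [[1.1,-35.9,-29.6],[0,0,13.2],2],
    [[1.1,-35.9,-29.6],[0,0,13.2],2],
  ],
)

```text
clock: 5.25
eef_pos: [0.459, -0.0013, 0.2993]
tcp_rot: [1.0, -0.026, 0.0, 0.001]
ft_force: [-0.7, -0.7, 0.0]
opening: 0.0284
gripper_force: 61.1
```

```bash
python3 - <<'E'
from h import *
o=r.get_obs();print(o['eef_pos'],o['opening'])
c=cam('wrist'); im=viewer.grab_frame('wrist'); cv2.imwrite('pics/w2.png',im)
np.savez('w2.npz',K=c[0],R=c[1],t=c[2])
for th in ['bed','ledge','pivot','knob']:
    print(th,[(np.round(x['point'],1),round(x['confidence'],2)) for x in finder.mark_of('wrist',th)[:2]])
E
```

```text
[ 0.45901631 -0.00126716  0.29927635] 0.028366651989459216
bed [(array([278.6, 151. ]), 0.64)]
ledge [(array([280.1, 184.1]), 0.88)]
pivot [(array([186.3,  45.6]), 0.79)]
knob []
```

View pics/w2.png

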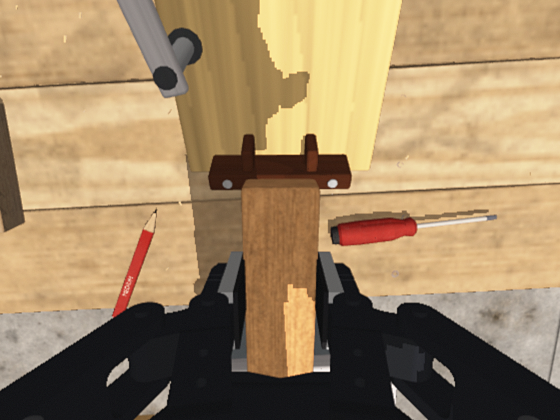

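```bash
cat > fit.py <<'E'
from h import *
from scipy.optimize import least_squares
def bedT(p):
    return Ro.from_euler('ZY',[p[2],-25],degrees=True).as_matrix(),np.array([p[0],p[1],.042])
E
python3 - <<'E'
from fit import *
z=np.load('w2.npz'); c=(z['K'],z['R'],z['t'])
X=np.array([[-20,75,42],[-20,-75,42],[0,-105,0],[0,105,0],[115,85,77]])/1e3
u=np.array([[209,188],[351,187],[371,168],[190,170],[165,77]],float)
def f(p,X=X,u=u):
    R,t=bedT(p); return (proj(c,X@R.T+t)-u).ravel()
for idx in [list(range(5)),[0,1,4],[0,1,2,3]]:
    s=least_squares(f,[.474,0,-3],args=(X[idx],u[idx]),x_scale=[.01,.01,1]); print(s.x,s.fun.round(1))
s=least_squares(f,[.474,0,-3],loss='soft_l1',x_scale=[.01,.01,1]);print(s.x)
R,t=bedT(s.x); im=cv2.imread('pics/w2.png')
def line(pts):
    cv2.polylines(im,[(proj(c,np.array(pts)/1e3@R.T+t)*16).round().astype(np.int32)],False,(0,255,0),1,cv2.LINE_AA,4)
line([[-20,75,42],[-20,-75,42],[0,-75,42],[0,75,42],[-20,75,42]]);line([[236,-105,0],[0,-105,0],[0,105,0],[236,105,0]])
for y in(27,-27,39,-39): line([[0,y,38],[26,y,38],[26,y,0]])
a=np.linspace(0,6.28,30);line(np.stack([115+9*np.cos(a),85+9*np.sin(a),77+0*a],1));line(np.stack([115+9*np.cos(a),85+9*np.sin(a),0*a],1))
cv2.imwrite('pics/o2.png',cv2.resize(im[:230,110:440],None,fx=2.3,fy=2.3))
E
```

```text
[ 4.71233525e-01 -1.39823315e-03 -3.62255099e+00] [  0.3   5.8  -1.5   8.2   2.3 -10.1  -3.9 -14.    1.9   6.2]
[ 4.78097216e-01 -1.93920348e-03 -2.37572939e+00] [ 1.   1.1 -0.2  0.4 -0.5 -1. ]
[ 4.68438591e-01 -1.55832373e-03 -2.53556172e+00] [ 1.5  9.6 -0.7  9.4  2.5 -9.4 -3.3 -9.7]
[ 4.76629350e-01 -1.67775812e-03 -2.85152518e+00]
```

View pics/o2.png

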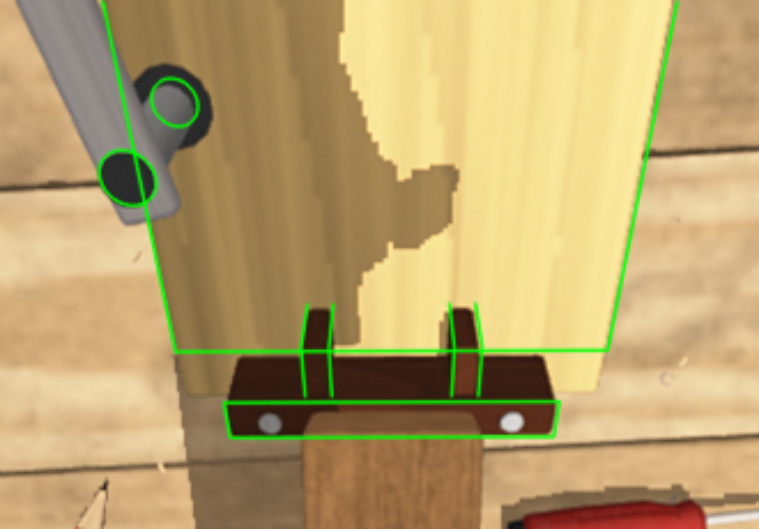

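```bash
cat >> fit.py <<'E'
P=[.4778,-.0019,-2.6]
def bp(x,y,z): R,t=bedT(P); return R@(np.array([x,y,z])/1e3)+t
E
python3 - <<'E'
from fit import *
z=np.load('w2.npz'); c=(z['K'],z['R'],z['t'])
X=np.array([[-20,75,42],[-20,-75,42],[-20,-105,0],[-20,105,0],[115,85,77]])/1e3
u=np.array([[209,188],[351,187],[371,168],[190,170],[165,77]],float)
def f(p):
    R,t=bedT(p); return (proj(c,X@R.T+t)-u).ravel()
s=least_squares(f,[.474,0,-3],x_scale=[.01,.01,1]); print(s.x,s.fun.round(1))
R=tool(P[2],25)
to(bp(55,0,85),R); to(bp(50,0,5),R); to(bp(48,0,3),R)
E
```

```text
[ 4.76857739e-01 -1.94549117e-03 -2.59587253e+00] [ 0.9  1.9 -0.3  1.8  0.1 -2.  -0.8 -2.6  0.   0.3]
shift [ 3.28 -0.03 15.67] turn [ 0.09 25.04 -0.49] at [ 0.4591 -0.0012  0.299 ] t 5.5
shift [ 6.21 -0.06 23.13] turn [ 0.09 25.04 -0.49] at [ 0.4591 -0.0012  0.299 ] t 5.5
shift [ 6.11 -0.06 23.39] turn [ 0.09 25.04 -0.49] at [ 0.4591 -0.0012  0.299 ] t 5.5
```

Request:
servo_tool(
  plan=[
    [[1,0,5],[0,8,-0.2],2],
    [[2,0,9],[0,16,-0.4],2],
    [[3,0,13],[0,24,-0.5],2],
    [[3.3,0,15.7],[0,25,-0.5],2],
    [[3.3,0,15.7],[0,25,-0.5],2],
    [[3.3,0,15.7],[0,25,-0.5],2],
    [[3.3,0,15.7],[0,25,-0.5],2],
  ],
)

```text
clock: 6.2
eef_pos: [0.4945, -0.0014, 0.1455]
tcp_rot: [0.976, -0.021, 0.218, 0.005]
ft_force: [-0.4, -0.1, 1.5]
opening: 0.0282
gripper_force: 61.1
```

```bash
python3 - <<'E'
from fit import *
R=tool(P[2],25); print(r.get_obs()['ft_force'])
to(bp(51,0,12),R); to(bp(50,0,5),R)
E
```

```text
[-0.38462054 -0.07549516  1.45128492]
shift [-0.82  0.12  7.47] turn [ 0.03 -0.23  0.15] at [ 0.4945 -0.0014  0.1455] t 6.2
shift [-0.92  0.11  8.17] turn [ 0.03 -0.23  0.15] at [ 0.4945 -0.0014  0.1455] t 6.2
```

Request:
servo_tool(
  plan=[
    [[-0.8,0.1,3],[0,-0.2,0],2],
    [[-0.8,0.1,5.5],[0,-0.2,0],2],
    [[-0.8,0.1,7.0],[0,-0.2,0],2],
    [[-0.8,0.1,7.4],[0,-0.2,0],2],
    [[-0.8,0.1,7.4],[0,-0.2,0],2],
    [[-0.8,0.1,7.4],[0,-0.2,0],2],
  ],
)

```text
clock: 6.8
eef_pos: [0.5172, -0.0038, 0.0735]
tcp_rot: [0.976, -0.021, 0.216, 0.006]
ft_force: [-0.1, -0.6, 0.3]
opening: 0.0284
gripper_force: 61.1
```

```bash
python3 - <<'E'
from fit import *
R=tool(P[2],25); print(r.get_obs()['ft_force'],r.get_obs()['dq'].round(3))
to(bp(50,0,5),R)
for n in ['side','wrist']: cv2.imwrite(f'pics/{n}3.png',viewer.grab_frame(n))
a=cv2.imread('pics/side3.png')[150:350,200:440];a=cv2.resize(a,(480,400))
cv2.imwrite('pics/c3.png',np.hstack([a,cv2.resize(cv2.imread('pics/wrist3.png'),(320,240)).copy() if 0 else cv2.copyMakeBorder(cv2.resize(cv2.imread('pics/wrist3.png')[100:400,120:440],(320,300)),0,100,0,0,0)]))
E
```

```text
[-0.09365731 -0.59493822  0.25001521] [-0.002 -0.016  0.     0.011  0.001 -0.005 -0.003]
shift [ 0.1  -0.01  0.69] turn [0.06 0.08 0.15] at [ 0.5172 -0.0038  0.0735] t 6.8
```

View pics/c3.png

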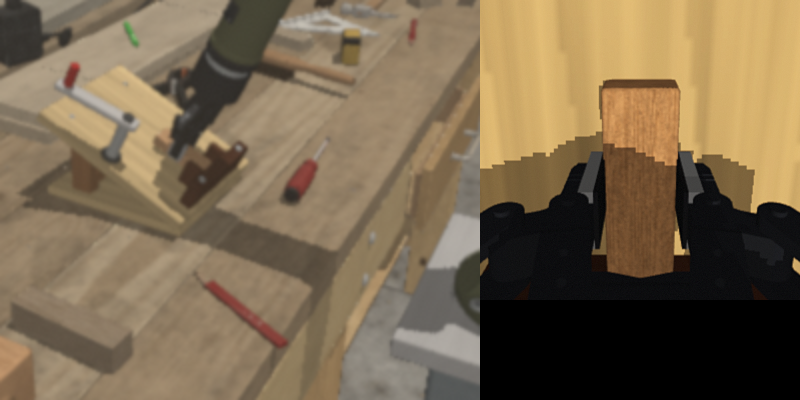

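Request:
servo_tool(
  plan=[
    [[-0.1,0,0.3],[0,0,0],2],
    [[-0.1,0,0.5],[0,0,0],2],
    [[-0.1,0,0.7],[0,0,0],2],
    [[-0.1,0,0.8],[0,0,0],2],
    [[-0.1,0,0.8],[0,0,0],2],
  ],
)

```text
clock: 7.4
eef_pos: [0.5186, -0.0038, 0.0675]
tcp_rot: [0.976, -0.021, 0.214, 0.007]
ft_force: [-37.3, 2.3, 51.7]
opening: 0.0283
gripper_force: 68.7
```

Request:
servo_tool(
  plan=[
    [[0,0,-0.25],[0,0,0],2],
    [[0,0,-0.25],[0,0,0],2],
  ],
)

```text
clock: 7.6
eef_pos: [0.5184, -0.0037, 0.0678]
tcp_rot: [0.976, -0.021, 0.216, 0.006]
ft_force: [1.1, -0.0, 4.3]
opening: 0.0284
gripper_force: 61.4
```

Contact but light now; release and withdraw.

Request:
servo_tool(
  plan=[
    [[0,0,-0.25],[0,0,0],4.2],
    [[0,0,-0.25],[0,0,0],4.2],
    [[0,0,-0.25],[0,0,0],4.2],
    [[0,0,-1.5],[0,0,0],4.2],
    [[0,0,-4],[0,0,0],4.2],
    [[0,0,-8],[0,0,0],4.2],
    [[0,0,-12],[0,0,0],4.2],
    [[0,0,-14],[0,0,0],5],
    [[0,0,-14],[0,0,0],5],
    [[0,0,-14],[0,0,0],5],
  ],
)

```text
clock: 8.6
eef_pos: [0.4776, 0.0132, 0.1696]
tcp_rot: [0.979, -0.01, 0.202, -0.002]
ft_force: [0.2, 2.4, 1.6]
opening: 0.0499
gripper_force: 0.0
```

```bash
cat >> fit.py <<'E'
def inbed(name,ztop,fn):
    c=cam('wrist'); im=viewer.grab_frame('wrist'); cv2.imwrite(fn,im); k=finder.masks_of('wrist',name)
    if not k: print('no mask'); return
    R,t=bedT(P); C=(c[0],c[1]@R,c[1]@t+c[2])  # camera relative to bed
    mm=k[0]['mask'].astype(np.uint8); cs=max(cv2.findContours(mm,0,2)[0],key=cv2.contourArea)
    Q=np.array([onz(C,p[0],ztop/1e3)[:2] for p in cs.astype(float)]).astype(np.float32)*1000
    print(name,'bed mm',cv2.minAreaRect(Q),cv2.boxPoints(cv2.minAreaRect(Q)).round(0).tolist(),k[0]['confidence'])
E
python3 - <<'E'
from fit import *
inbed('packer',18,'pics/w4.png')
o=r.get_obs(); print(o['eef_pos'],o['ft_force'])
to((.474,.347,.2),tool(-4.9))
E
```

```text
packer bed mm ((44.85930633544922, -0.002735137939453125), (92.61817932128906, 30.060842514038086), 0.25627952814102173) [[-2.0, 15.0], [-1.0, -15.0], [91.0, -15.0], [91.0, 15.0]] 0.89
[0.47736757 0.00602827 0.16859372] [ 0.40611767 -0.48621267  1.11283417]
shift [ -0.09 -34.06  -3.52] turn [ -0.52 -23.27   2.98] at [0.4774 0.006  0.1686] t 8.7
```

View pics/w4.png

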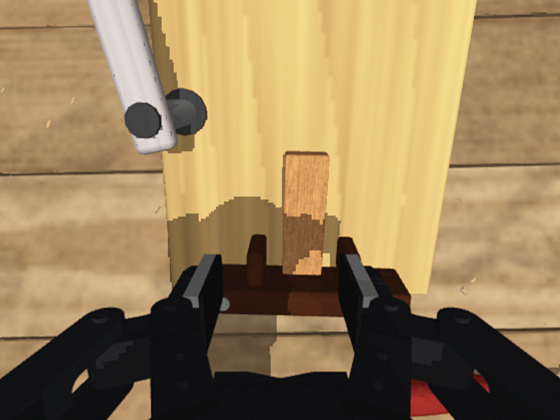

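Request:
servo_tool(
  plan=[
    [[0,-1,-2],[0,0,0],6],
    [[0,-5,-3.5],[0,-5,0],6],
    [[0,-10,-3.5],[0,-10,1],6],
    [[0,-15,-3.5],[0,-15,1.5],6],
    [[0,-20,-3.5],[0,-20,2],6],
    [[0,-25,-3.5],[-0.5,-23.3,3],6],
    [[-0.1,-30,-3.5],[-0.5,-23.3,3],6],
    [[-0.1,-34,-3.5],[-0.5,-23.3,3],6],
    [[-0.1,-34,-3.5],[-0.5,-23.3,3],6],
    [[-0.1,-34,-3.5],[-0.5,-23.3,3],6],
    [[-0.1,-34,-3.5],[-0.5,-23.3,3],6],
  ],
)

```text
clock: 9.8
eef_pos: [0.4782, 0.3387, 0.1986]
tcp_rot: [0.999, -0.05, -0.001, 0.001]
ft_force: [0.4, 0.3, -0.1]
opening: 0.0599
gripper_force: 0.0
```

```bash
python3 - <<'E'
from h import *
block('workpiece',.038,'pics/w5.png')
to((.474,.347,.012),tool(-4.9)); print(r.get_obs()['q'].round(2))
E
```

```text
mark [(array([0.4709, 0.3475, 0.    ]), 0.87)]
rect mm (top plane) ((474.1961669921875, 347.5223693847656), (39.14593505859375, 150.81427001953125), 84.85527801513672) 0.58
[[397.0, 335.0], [548.0, 321.0], [551.0, 360.0], [401.0, 374.0]]
shift [-0.44 -0.7  18.74] turn [ 0.07 -0.   -0.72] at [0.4777 0.3398 0.1994] t 9.95
[-0.23  0.24 -0.51  1.64  0.12  1.29 -2.43]
```

Request:
servo_tool(
  plan=[
    [[-0.2,-0.4,5],[0,0,-0.5],6],
    [[-0.4,-0.7,10],[0,0,-0.5],6],
    [[-0.4,-0.7,14],[0,0,-0.5],6],
    [[-0.4,-0.7,17],[0,0,-0.5],6],
    [[-0.4,-0.7,18.5],[0,0,-0.5],6],
    [[-0.4,-0.7,18.7],[0,0,-0.5],6],
    [[-0.4,-0.7,18.7],[0,0,-0.5],6],
    [[-0.4,-0.7,18.7],[0,0,-0.5],3],
    [[-0.4,-0.7,18.7],[0,0,-0.5],3],
    [[-0.4,-0.7,18.7],[0,0,-0.5],3],
    [[-0.4,-0.7,18.7],[0,0,-0.5],3],
    [[-0.4,-0.7,18.7],[0,0,-0.5],3],
  ],
)

```text
clock: 11.15
eef_pos: [0.4748, 0.3505, 0.0147]
tcp_rot: [0.999, -0.043, 0.001, -0.001]
ft_force: [0.5, 0.6, 7.5]
opening: 0.0381
gripper_force: 62.6
```

```bash
python3 - <<'E'
from fit import *
print(r.get_obs()['ft_force'])
to((.474,.347,.2)); to((.46,.0,.30),tool(-2.6)); to(bp(85,0,140),tool(P[2],25))
E
```

```text
[0.48995644 0.57880153 7.53887111]
shift [  0.     0.32 -18.53] turn [0. 0. 0.] at [0.4748 0.3505 0.0147] t 11.15
shift [  1.61  34.99 -28.59] turn [-0.1  -0.16 -2.31] at [0.4748 0.3505 0.0147] t 11.15
shift [  5.15  34.98 -19.06] turn [ 0.41 24.83 -2.3 ] at [0.4748 0.3505 0.0147] t 11.15
```

Request:
servo_tool(
  plan=[
    [[0,0,-3],[0,0,0],3],
    [[0,0,-8],[0,0,0],3],
    [[0,0,-13],[0,0,0],3],
    [[0,0,-18],[0,0,0],3],
    [[0,2,-23],[0,0,0],3],
    [[0,6,-26],[0,0,-0.5],3],
    [[0,11,-26],[0,0,-1],3],
    [[1,16,-26],[0,4,-1.5],3],
    [[2,21,-26],[0,8,-2],3],
    [[3,26,-26],[0,12,-2.3],3],
    [[4,31,-26],[0.2,18,-2.3],3],
    [[5,35,-25],[0.4,24.8,-2.3],3],
    [[5.1,35,-22],[0.4,24.8,-2.3],3],
    [[5.1,35,-19],[0.4,24.8,-2.3],3],
    [[5.1,35,-19],[0.4,24.8,-2.3],3],
    [[5.1,35,-19],[0.4,24.8,-2.3],3],
    [[5.1,35,-19],[0.4,24.8,-2.3],3],
  ],
)

```text
clock: 12.85
eef_pos: [0.4976, -0.0029, 0.2046]
tcp_rot: [0.976, -0.021, 0.216, 0.006]
ft_force: [0.8, 0.1, -0.2]
opening: 0.038
gripper_force: 61.6
```

```bash
python3 - <<'E'
from fit import *
print(r.get_obs()['ft_force'],r.get_obs()['opening'])
R=tool(P[2],25); to(bp(80,0,45),R); to(bp(78,0,33),R)
cv2.imwrite('pics/w6.png',viewer.grab_frame('wrist'))
E
```

```text
[ 0.83514249  0.12026497 -0.22637565] 0.03795458669008569
shift [-0.66 -0.03  9.4 ] turn [0.08 0.06 0.12] at [ 0.4976 -0.0029  0.2046] t 12.85
shift [-0.86 -0.03 10.6 ] turn [0.08 0.06 0.12] at [ 0.4976 -0.0029  0.2046] t 12.85
```

View pics/w6.png

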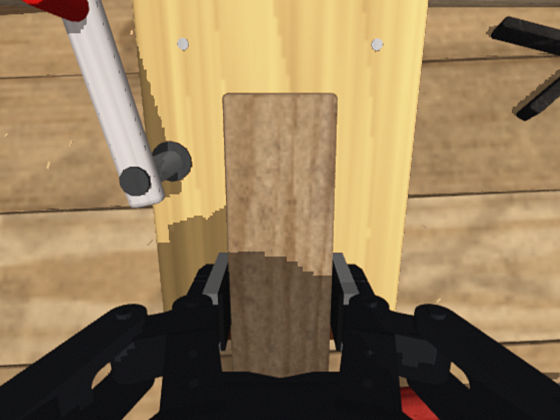

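Request:
servo_tool(
  plan=[
    [[-0.3,0,4],[0,0,0],3],
    [[-0.6,0,7.5],[0,0,0],3],
    [[-0.7,0,9.3],[0,0,0],3],
    [[-0.7,0,10],[0,0,0],3],
    [[-0.7,0,10.3],[0,0,0],3],
    [[-0.7,0,10.3],[0,0,0],3],
    [[-0.7,0,10.3],[0,0,0],3],
  ],
)

```text
clock: 13.6
eef_pos: [0.5335, -0.0053, 0.107]
tcp_rot: [0.976, -0.022, 0.215, 0.006]
ft_force: [0.4, 0.2, -1.2]
opening: 0.0378
gripper_force: 61.6
```

```bash
python3 - <<'E'
from fit import *
R=tool(P[2],25); to(bp(78,0,34),R)
E
```

```text
shift [-0.   -0.09  0.14] turn [0.11 0.15 0.07] at [ 0.5335 -0.0053  0.107 ] t 13.6
```

Request:
servo_tool(
  plan=[
    [[0,-0.05,0.15],[0,0,0],3],
    [[0,-0.05,0.15],[0,0,0],3],
    [[0,-0.05,0.15],[0,0,0],3],
  ],
)

```text
clock: 13.9
eef_pos: [0.534, -0.0049, 0.1053]
tcp_rot: [0.976, -0.022, 0.215, 0.006]
ft_force: [-1.9, -0.6, 4.8]
opening: 0.0379
gripper_force: 62.3
```

Request:
servo_tool(
  plan=[
    [[0,0,0],[0,0,0],5],
    [[0,0,0],[0,0,0],5],
    [[0,0,0],[0,0,0],5],
    [[0,0,0],[0,0,0],5],
    [[0,0,-1],[0,0,0],5],
    [[0,0,-3.5],[0,0,0],5],
    [[0,0,-7],[0,0,0],5],
    [[0,0,-11],[0,0,0],5],
    [[0,0,-14],[0,0,0],3],
    [[0,0,-14],[0,0,0],0],
    [[0,0,-14],[0,0,0],0],
    [[0,0,-14],[0,0,0],0],
  ],
)

```text
clock: 15.1
eef_pos: [0.4929, -0.0002, 0.2111]
tcp_rot: [0.98, -0.022, 0.198, 0.003]
ft_force: [-0.1, 0.3, 0.7]
opening: 0.0003
gripper_force: 0.0
```

```bash
python3 - <<'E'
from fit import *
inbed('workpiece',56,'pics/w7.png')
R,t=bedT(P); o=r.get_obs(); print('tcp in bed mm',R.T@(o['eef_pos']-t)*1e3,o['q'].round(2))
c=cam('wrist'); C=(c[0],c[1]@R,c[1]@t+c[2])
for th,z in(('knob',.091),('pivot',0)): print(th,[(x['point'],onz(C,x['point'],z)*1e3,x['confidence']) for x in finder.mark_of('wrist',th)[:1]])
to(bp(165,180,160),tool(P[2],25)); to(bp(190,155,88),tool(P[2],25))
E
```

```text
workpiece bed mm ((97.22561645507812, 0.06902313232421875), (111.3168716430664, 40.44118881225586), 0.3719213306903839) [[41.0, 20.0], [42.0, -21.0], [153.0, -20.0], [153.0, 21.0]] 0.97
tcp in bed mm [ 84.8038197    1.84108764 146.70326207] [-0.17 -0.3   0.07  2.18  0.1   0.88 -1.76]
knob []
pivot [([177.0, 150.9], array([112.63370844,  85.60960677,   0.        ]), 0.56)]
shift [  7.94 -17.87  -1.61] turn [-0.1   2.22 -0.04] at [ 0.4928 -0.0012  0.2108] t 15.3
shift [ 10.72 -15.36   5.48] turn [-0.1   2.22 -0.04] at [ 0.4928 -0.0012  0.2108] t 15.3
```

View pics/w7.png

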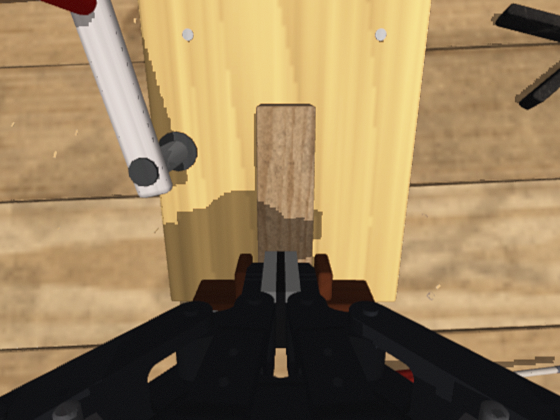

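```bash
python3 - <<'E'
from fit import *
to(bp(182,165,150),tool(P[2],25)); to(bp(182,165,84),tool(P[2],25))
E
```

```text
shift [  9.68 -16.37  -0.68] turn [-0.1   2.22 -0.04] at [ 0.4928 -0.0012  0.2108] t 15.3
shift [  9.93 -16.35   5.91] turn [-0.1   2.22 -0.04] at [ 0.4928 -0.0012  0.2108] t 15.3
```

Request:
servo_tool(
  plan=[
    [[2.5,-4,-0.2],[0,0.5,0],0],
    [[5,-8,-0.4],[0,1,0],0],
    [[7.5,-12,-0.6],[0,1.5,0],0],
    [[9.7,-16.4,-0.7],[0,2.2,0],0],
    [[9.7,-16.4,-0.7],[0,2.2,0],0],
    [[9.7,-16.4,-0.7],[0,2.2,0],0],
    [[9.7,-16.4,-0.7],[0,2.2,0],0],
  ],
)

```text
clock: 16.0
eef_pos: [0.5868, 0.1571, 0.2545]
tcp_rot: [0.976, -0.023, 0.216, 0.004]
ft_force: [-0.0, -0.6, -0.9]
opening: 0.0002
gripper_force: 0.0
```

```bash
python3 - <<'E'
from fit import *
to(bp(182,165,84),tool(P[2],25)); print(r.get_obs()['q'].round(2))
c=cam('wrist'); im=viewer.grab_frame('wrist'); cv2.imwrite('pics/w8.png',im)
R,t=bedT(P); C=(c[0],c[1]@R,c[1]@t+c[2])
print([(x['point'],onz(C,x['point'],.091)*1e3,x['confidence']) for x in finder.mark_of('wrist','knob')[:2]])
E
```

```text
shift [ 0.02 -0.12  6.57] turn [-0.03  0.09 -0.11] at [0.5868 0.1571 0.2545] t 16.0
[-0.25 -0.06 -0.16  1.9   0.22  0.92 -2.13]
[([378.7, 188.9], array([204.63114964, 107.183339  ,  91.        ]), 0.84)]
```

Request:
servo_tool(
  plan=[
    [[0,-0.1,3.5],[0,0,0],0],
    [[0,-0.1,6],[0,0,0],0],
    [[0,-0.1,6.6],[0,0,0],0],
    [[0,-0.1,6.6],[0,0,0],0],
    [[0,-0.1,6.6],[0,0,0],0],
  ],
)

```text
clock: 16.6
eef_pos: [0.6154, 0.1586, 0.197]
tcp_rot: [0.976, -0.022, 0.217, 0.004]
ft_force: [-0.1, 0.0, 0.6]
opening: 0.0002
gripper_force: 0.0
```

Request:
servo_tool(
  plan=[
    [[0.9,1.7,0],[0,0,0],0],
    [[1.4,2.5,0],[0,0,0],0],
    [[2,3.3,0],[0,0,0],0],
    [[2.4,4.2,0],[0,0,0],0],
    [[2.7,5.1,0],[0,0,0],0],
    [[2.9,6.1,0],[0,0,0],0],
    [[3.1,7.1,0],[0,0,0],0],
    [[3.1,8,0],[0,0,0],0],
    [[3.1,9,0],[0,0,0],0],
    [[2.9,10,0],[0,0,0],0],
    [[2.7,10.9,0],[0,0,0],0],
    [[2.7,10.9,0],[0,0,0],0],
  ],
)

```text
clock: 17.8
eef_pos: [0.6343, 0.0463, 0.2066]
tcp_rot: [0.976, -0.023, 0.216, 0.004]
ft_force: [0.6, 0.6, 1.1]
opening: -0.0002
gripper_force: 0.0
```

```bash
python3 - <<'E'
from fit import *
R,t=bedT(P); o=r.get_obs(); print('tcp in bed mm',R.T@(o['eef_pos']-t)*1e3,o['q'].round(2))
T=tool(P[2],25)
for q in [(209,55.6),(201.2,37.5),(175.9,7.6),(159.4,-2.9),(141,-10),(134,-10)]: to(bp(*q,84),T)
cv2.imwrite('pics/w9.png',viewer.grab_frame('wrist'))
E
```

```text
tcp in bed mm [209.24343488  55.27608614  83.99903114] [-0.12  0.01 -0.04  1.92  0.13  0.78 -1.85]
shift [-0.02 -0.03 -0.  ] turn [-0.02  0.03 -0.16] at [0.6343 0.0463 0.2066] t 17.8
shift [-0.8   1.78 -0.  ] turn [-0.02  0.03 -0.16] at [0.6343 0.0463 0.2066] t 17.8
shift [-3.32  4.78 -0.  ] turn [-0.02  0.03 -0.16] at [0.6343 0.0463 0.2066] t 17.8
shift [-4.97  5.83 -0.  ] turn [-0.02  0.03 -0.16] at [0.6343 0.0463 0.2066] t 17.8
shift [-6.81  6.55  0.  ] turn [-0.02  0.03 -0.16] at [0.6343 0.0463 0.2066] t 17.8
shift [-7.51  6.55  0.  ] turn [-0.02  0.03 -0.16] at [0.6343 0.0463 0.2066] t 17.8
```

View pics/w9.png

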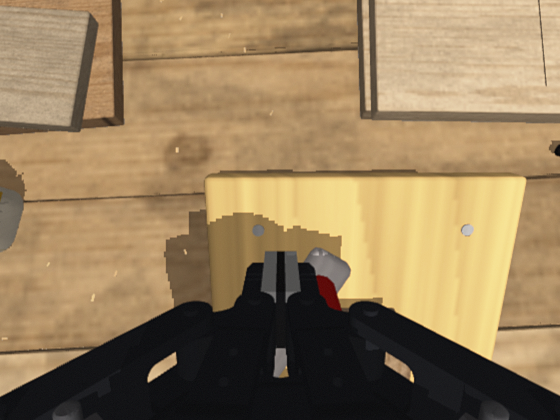

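The bar end (330,270) and red knob (328,293) sit on the fingers' right, moving with them. Continue the arc.

Request:
servo_tool(
  plan=[
    [[-0.4,0.9,0],[0,0,0],0],
    [[-0.8,1.8,0],[0,0,0],0],
    [[-1.3,2.6,0],[0,0,0],0],
    [[-1.9,3.4,0],[0,0,0],0],
    [[-2.6,4.1,0],[0,0,0],0],
    [[-3.3,4.8,0],[0,0,0],0],
    [[-4.1,5.3,0],[0,0,0],0],
    [[-5,5.8,0],[0,0,0],0],
    [[-5.9,6.2,0],[0,0,0],0],
    [[-6.8,6.5,0],[0,0,0],0],
    [[-7.3,6.5,0],[0,0,0],0],
    [[-7.3,6.5,0],[0,0,0],0],
  ],
)

```text
clock: 19.05
eef_pos: [0.5646, -0.0133, 0.1752]
tcp_rot: [0.976, -0.022, 0.216, 0.004]
ft_force: [0.2, -0.4, 0.8]
opening: -0.0
gripper_force: 0.0
```

Request:
servo_tool(
  plan=[
    [[-0.2,0,0],[0,0,0],0],
    [[-0.4,0,0],[0,0,0],0],
    [[-0.4,0,0],[0,0,0],0],
  ],
)

```text
clock: 19.35
eef_pos: [0.562, -0.0129, 0.174]
tcp_rot: [0.976, -0.022, 0.216, 0.004]
ft_force: [0.2, -0.3, 0.2]
opening: -0.0003
gripper_force: 0.0
```

Request:
servo_tool(
  plan=[
    [[-0.2,0,0],[0,0,0],0],
    [[-0.4,0,0],[0,0,0],0],
    [[-0.4,0,0],[0,0,0],0],
  ],
)

```text
clock: 19.65
eef_pos: [0.5611, -0.0126, 0.1744]
tcp_rot: [0.975, -0.022, 0.22, 0.004]
ft_force: [8.7, 0.3, -1.7]
opening: -0.0001
gripper_force: 3.6
```

Request:
servo_tool(
  plan=[
    [[1,0,0],[0,0,0],0],
    [[2,0,0],[0,0,0],0],
    [[2.5,0,-2],[0,0,0],0],
    [[2.5,0,-6],[0,0,0],0],
    [[2.5,0,-10],[0,0,0],0],
    [[2.5,0,-12],[0,0,0],0],
    [[2.5,0,-12],[0,0,0],0],
    [[2.5,0,-12],[0,0,0],0],
  ],
)

```text
clock: 20.45
eef_pos: [0.5305, -0.0119, 0.2915]
tcp_rot: [0.976, -0.022, 0.216, 0.004]
ft_force: [0.9, 0.5, -1.0]
opening: 0.0
gripper_force: 0.0
```

```bash
python3 - <<'E'
from fit import *
o=r.get_obs(); print(o['eef_pos'],o['ft_force'],o['q'].round(2))
s=viewer.grab_frame('side'); w=viewer.grab_frame('wrist'); c=cam('wrist')
R,t=bedT(P); C=(c[0],c[1]@R,c[1]@t+c[2])
print([(x['point'],onz(C,x['point'],.091)*1e3,x['confidence']) for x in finder.mark_of('wrist','knob')[:2]])
cv2.imwrite('pics/f.png',np.hstack([cv2.resize(s[140:300,200:360],(400,400)),cv2.resize(w,(400,300))[:, :].copy() if 0 else cv2.copyMakeBorder(cv2.resize(w,(400,300)),0,100,0,0,0)]))
E
```

```text
[ 0.53045159 -0.01185007  0.29146132] [ 0.88150406  0.54906368 -1.03119687] [-0.05 -0.28 -0.    2.01  0.05  0.98 -1.69]
[([282.2, 253.4], array([111.11489468,  -8.55891614,  91.        ]), 0.88)]
```

View pics/f.png

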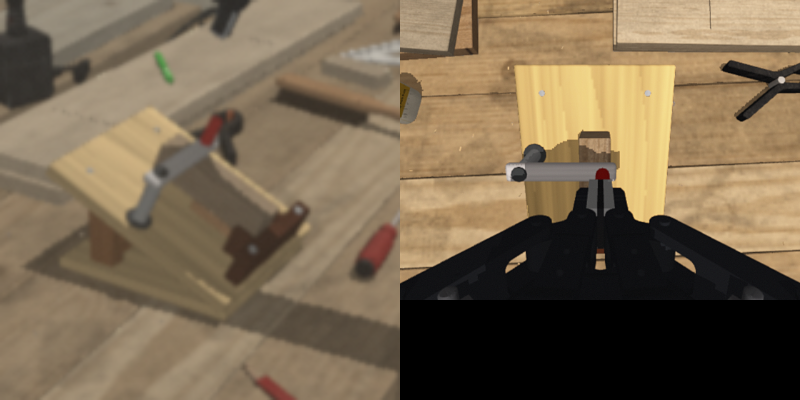

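The bar lies square across the stacked blocks (knob at about (602,175) in the wrist panel), and the gripper is clear of it. Handing in.

```bash
python3 -c "
from plant import r
print(r.job_done())"
```

```text
the job is handed in; nothing more can be done
None
```

I loaded the jig and handed the job in at about 20.5 s: packing block against the ledge, workpiece flat on top of it, bar swung to its stop. The glue bottle, spring clamp and screwdriver were left alone; no verdict came back, and seating the packing block briefly peaked at about 64 N at the wrist.

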